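# Make up a soldering kit and a ring-finishing kit

## Task

Make up the soldering kit in the three-compartment tray: the pale flux bottle upright and the white borax tablet flat, one in each square compartment, and a sanding stick in the long one. Make up the ring-finishing kit in the tray with two long compartments: the other sanding stick in one, the turned wooden ring clamp in the other. Everything rests on the floor of its compartment, long things lengthwise; leave the brown bottle and the raw stone where they are.

Things in the scene. Friction and masses are not known exactly. Their poses are not given: they have to be found in the camera images.
- tray_three: Shallow plywood tray with three compartments, 137 (x) x 146 (y) x 10 mm high. Origin: centre of its underside. One long compartment, 60 (x) x 140 (y) mm inside, centred at x = -35.5, y = 0 mm in the tray's frame; two square ones, 68 (x) x 68.5 (y) mm inside, centred at x = +31.5, y = +35.75 and y = -35.75 mm. Floor of every compartment 3 mm above the bench (origin), walls 3 mm thick and 10 mm high above the bench. Fixed to the bench.
- tray_two: Shallow plywood tray with two equal long compartments side by side, 129 (x) x 146 (y) x 10 mm high. Origin: centre of its underside. Each compartment 60 (x) x 140 (y) mm inside, centred at x = +31.5 and x = -31.5 mm, y = 0, in the tray's frame. Floor of every compartment 3 mm above the bench (origin), walls 3 mm thick and 10 mm high above the bench. Fixed to the bench.
- flux_bottle: Round translucent bottle with amber contents and a milky white cap, standing, 45 mm diameter up to 90 mm, 102 mm high overall (cap narrower), 0.14 kg. Origin: centre of its underside, z up its axis.
- borax_tablet: White round tablet lying flat, 43 mm diameter, 15 mm thick. Origin: centre of its underside, z up.
- sanding_stick_a: Round red-brown sanding stick, lying, 14 mm thick, 110 mm long along its y axis. Origin: under the middle, on its underside. The two sticks are alike and either may go to either kit.
- sanding_stick_b: The other sanding stick, the same in every way: 14 mm thick, 110 mm long along its y axis, origin under the middle.
- ring_clamp: Turned wooden handle (ring clamp), lying, 114 mm long along its x axis (tapering to a thin tip at one end), 25 mm across, 22 mm high. Origin: under the middle of its length, on its underside.
- brown_bottle: Dark brown glass bottle with black cap, standing, 41 mm diameter, 98 mm high. Origin: centre of its underside. Not part of a kit: leave it.
- raw_stone: Small sand-coloured raw stone, 20 x 27 x 12 mm. Origin: centre of its underside. Not part of a kit: leave it.

How it is judged:
By the outcome, as a careful person would: the job done as asked, in the order asked, and still so for the second after the job is handed in, with the robot touching nothing.
It also fails if it takes over 112 s, if anything falls off the work surface, if the arm or the gripper's body presses on something with over 40 N, if the wrist force passes 120 N, or if a joint passes its speed limit or range.

## Robot

A 6-joint arm with a two-finger parallel gripper is mounted at the origin on a cart in front of the work surface, level with it; the furniture and walls round the work are solid. World frame = base frame: x ahead of the robot, y to its left, z up, the work surface at z = 0. Lengths are in m, angles in degrees, forces in N, time in s.
With the tool pointing down it reaches from about 0.375 to 0.9 m from the base axis. Payload 3.1 kg.
Tool frame: the origin (TCP) lies at the very end of the fingers, on their centre line; the grasp point (between the pads) lies behind it (bot.grip_depth is the z of the grasp point in the tool frame, in m); z points along the fingers, y is the direction in which the jaws open and shut (so a half turn about z gives the same grasp; the last joint's range is limited). The gripper opens to 87 mm and grips with 3 to 60 N. Pads are 19 mm wide; open, the fingers measure 117 mm over their backs; the gripper's body (75 mm by 190 mm) begins 51 mm behind the grasp point.
Start: joints at [65.518, 30.224, 82.088, -0, 67.689, -10.227], TCP at [0.154, 0.606, 0.223] pointing down, gripper open.
Joint ranges: [-176.69, 176.69], [-43.24, 126.21], [12.49, 139.97], [-82, 262], [0, 151.66], [-163.58, 163.58]. Speed limits (degrees/s): [159.86, 159.86, 180, 180, 180, 180].

## Interface

Orientations are given as a 3x3 rotation matrix whose columns are the frame's x, y, z axes.
In Python, from rig import bot, vision gives the robot as it stands. The module is installed in compiled form; this text tells all that it offers.
- The arm moves only by the shell command python3 -m jog 'ROWS'. ROWS is JSON, a list of rows, each a list of 3 entries, a list of its own where there are three numbers: the shift along the tool's x, y, z in mm, then the turn, a rotation vector about the tool's x, y, z in degrees, then the closure, from 0 (fully open) to 1 (shut). In form: [[[dx, dy, dz], [wx, wy, wz], fingers], ...]. A call has 1 to 12 rows; each row is the pose to reach, as a shift and turn from the pose commanded when the call began, along the tool's axes at that moment; what a row does not reach only later rows make up. A row lasts 1/12 s, in which the tool goes at most 41.7 mm and 7.16 degrees, less where a joint would pass 70% of its speed; a pose out of reach is approached as far as the arm can. A call with a gripper value outside its range is refused whole. The fingers move at their own pace and stop on an object; the grip force is fixed at half the most. Time passes only in rows, so rows that repeat a pose let the fingers close. It gives the time, the measured TCP pose, the force and the opening at its end, in the units of the state.
- bot.read_state(): the state, without advancing time (a new reading comes with each control period).
- vision.capture(name): name is "scene" or "top" or "wrist"; returns the picture (400x640x3 uint8, red, green, blue); there is no depth.
- vision.camera_info(name): a dict with "intrinsics" (3x3 intrinsics, pixels), "camera_from_world" (4x4, takes a point from world to camera coordinates); the wrist camera has in their place "mount" (4x4, takes a point from camera to tool coordinates, whose origin is the TCP and whose axes are the flange's). Camera axes: x right, y up, looking along -z (the intrinsics and any distortion apply to the point x, -y, -z); pixel columns grow to the right and rows downward; lengths in m; the calibration is good to about 2 mm. The wrist camera is an equidistant fisheye: a pixel r from the principal point sees the ray r / f radians off the axis. A picture is of the moment at which its call begins: read the wrist's pose just before it. camera_info takes no time and is no camera call.
- bot.hand_in(): hands the job in, once; it reports no verdict.
The state is a dict: "time_s": time; "joint_positions": joint angles; "qvel": joint speeds; "tau": joint torques, N m; "position": TCP position; "tcp_rot": TCP orientation; "force": force on the tool from outside, world axes, zero at the start; "moment": the same for the moment, N m; "opening": opening from 0.0 (shut) to 1.0 (fully open).
Only numpy, scipy, OpenCV 4.12 (cv2) and the standard library are available. Lean on these libraries where they do the work, as an engineer would, in place of code of your own. Each camera call takes 0.05 s, during which the arm holds its last target. There are 200 camera calls.

## Working session

There is one attempt and no reset: what is moved stays moved. The work goes in short steps, Python scripts to look and compute and a shell command to move; the robot and the scene stay as the last step left them, time stands still between calls to the robot, and variables do not carry over. Pictures are saved under pics/ and viewed, about 12 in all and at most 16, crops included, and the job is handed in when it is done.

```bash
mkdir -p pics; python3 - <<'E'
from rig import bot, vision
import cv2,numpy as np
np.set_printoptions(precision=4,suppress=True)
s=bot.read_state(); print(s['time_s'],s['position'],s['tcp_rot'],s['opening'],bot.grip_depth)
for n in ("scene","top","wrist"):
    im=vision.capture(n); np.save(f'pics/{n}0.npy',im); cv2.imwrite(f'pics/{n}0.png',im[:,:,::-1])
    print(n,vision.camera_info(n))
E
```

```text
0.0 [0.1536 0.6051 0.2216] [[-0.9692  0.2463 -0.0009]
 [ 0.2463  0.9692 -0.0019]
 [ 0.0004 -0.0021 -1.    ]] 0.9990414140414106 -0.0187
scene {'intrinsics': array([[387.2092,   0.    , 315.7831],
       [  0.    , 387.2092, 191.8882],
       [  0.    ,   0.    ,   1.    ]]), 'camera_from_world': array([[ 0.2745, -0.9614,  0.0166, -0.2143],
       [ 0.7301,  0.2197,  0.647 , -0.3889],
       [-0.6257, -0.1655,  0.7623, -0.8196],
       [ 0.    ,  0.    ,  0.    ,  1.    ]])}
top {'intrinsics': array([[433.7837,   0.    , 318.1669],
       [  0.    , 433.7837, 195.4305],
       [  0.    ,   0.    ,   1.    ]]), 'camera_from_world': array([[-0.0205, -0.9998, -0.0081, -0.0718],
       [ 0.9902, -0.0214,  0.1379, -0.5079],
       [-0.1381, -0.0052,  0.9904, -1.4106],
       [ 0.    ,  0.    ,  0.    ,  1.    ]])}
wrist {'intrinsics': array([[309.7069,   0.    , 313.4395],
       [  0.    , 309.7069, 194.4444],
       [  0.    ,   0.    ,   1.    ]]), 'mount': array([[-0.0001,  0.9607,  0.2775,  0.0764],
       [ 1.    ,  0.0001, -0.0001, -0.0001],
       [-0.0002,  0.2775, -0.9607, -0.1619],
       [ 0.    ,  0.    ,  0.    ,  1.    ]])}
```

View pics/top0.png

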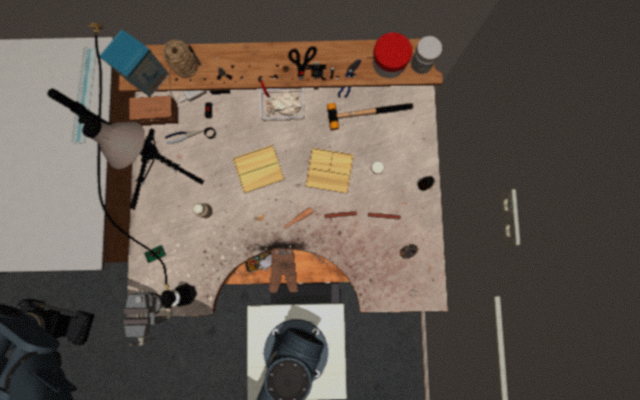

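View pics/scene0.png

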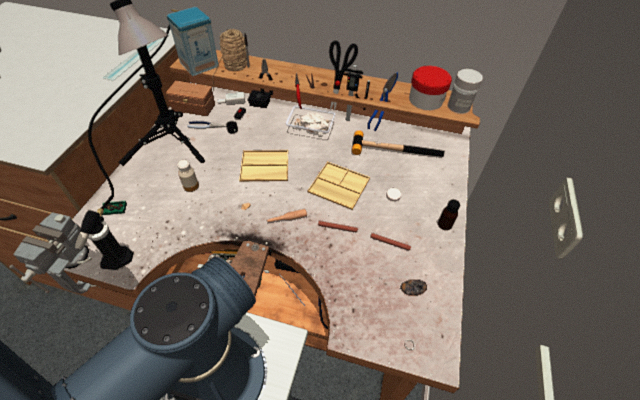

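Top: the two-compartment tray is at (260,168) and the three-compartment tray at (330,170). The tablet is at (377,168), flux bottle (202,210), clamp (300,217), sticks (341,214) and (384,216), brown bottle (426,183) and stone (259,217). The scene view agrees.

```bash
cat > h.py <<'E'
import numpy as np,cv2
from rig import bot,vision
np.set_printoptions(precision=4,suppress=True)
def cast(n,uv,z,st=None):
    """pixels (N,2) -> world xy on plane z"""
    uv=np.atleast_2d(np.array(uv,float)); i=vision.camera_info(n); K=i['intrinsics']
    a=(uv-K[:2,2])/K[0,0]
    if n=='wrist':
        r=np.linalg.norm(a,axis=1,keepdims=True); d=np.hstack([a/np.maximum(r,1e-9)*np.sin(r),np.cos(r)])
        M=i['mount']; R=np.array(st['tcp_rot']); Rw=R@M[:3,:3]; o=R@M[:3,3]+np.array(st['position'])
    else:
        d=np.hstack([a,np.ones((len(a),1))]); T=i['camera_from_world']; Rw=T[:3,:3].T; o=-Rw@T[:3,3]
    d=(d*[1,-1,-1])@Rw.T
    return (o+d*((z-o[2])/d[:,2])[:,None])[:,:2]
def look(tag):
    st=bot.read_state(); im=vision.capture('wrist'); cv2.imwrite(f'pics/{tag}.png',im[:,:,::-1])
    return st,im
def blobs(im,lo,hi,amin):
    m=cv2.inRange(cv2.cvtColor(im,cv2.COLOR_RGB2HSV),np.array(lo),np.array(hi))
    m=cv2.morphologyEx(m,cv2.MORPH_OPEN,np.ones((2,2),np.uint8))
    cs,_=cv2.findContours(m,cv2.RETR_EXTERNAL,cv2.CHAIN_APPROX_NONE)
    return [c[:,0,:] for c in cs if cv2.contourArea(c)>amin]
def rect(P):
    """centre, sides mm, long-axis angle deg of xy points"""
    (cx,cy),(w,h),a=cv2.minAreaRect((P*1000).astype(np.float32))
    if w<h: w,h,a=h,w,a+90
    return np.array([cx,cy,w,h,(a+90)%180-90])
E
python3 - <<'E'
from h import *
for n in('top','scene'):
    im=np.load(f'pics/{n}0.npy')
    print(n)
    for nm,lo,hi,z,am in[('tray',(18,70,120),(32,255,255),.01,200),('red',(0,90,40),(12,255,200),.007,40),('white',(0,0,190),(179,45,255),.015,40),('clamp',(7,90,110),(17,255,255),.01,30)]:
        for c in blobs(im,lo,hi,am):
            P=cast(n,c,z)
            m=P.mean(0)
            if .2<m[0]<.75 and -.5<m[1]<.5: print(nm,c.mean(0),rect(P))
for n,t,b in(('top',(201,206),None),('scene',(184,164),(190,188))):
    print('flux',n,'cap',cast(n,t,.1),'base',b and cast(n,b,0))
im=np.load('pics/top0.npy')[130:250,180:440]
cv2.imwrite('pics/crop0.png',cv2.resize(im,None,fx=3,fy=3,interpolation=2)[:,:,::-1])
E
```

```text
top
tray [330.0779 171.0779] [ 593.579  -126.1052  144.7631  136.1912   79.6852]
tray [259.3537 169.4082] [604.1078 117.6272 146.6828 131.534  -73.3812]
red [288.2923 270.6613] [259.6839  22.984  397.7189 143.9805  88.8664]
red [385.     216.4394] [ 434.087  -306.0618  107.984    12.8797   83.5656]
red [341.0303 215.1667] [ 441.3138 -159.5714  105.8001   13.7949  -85.7598]
red [298.7778 218.9683] [432.4782 -14.532  110.2239  22.1198 -60.1251]
white [378.5    167.6429] [ 598.9417 -289.6811   34.796    30.6245   -2.1882]
clamp [254.9265 276.5221] [251.8844 136.7863 168.4523  65.2243  88.8572]
clamp [303.2151 269.2072] [271.2213 -54.5855 252.4346 108.7572 -89.0608]
clamp [299.2373 218.6949] [432.2196 -14.687  109.9973  22.0744 -60.1252]
scene
tray [339.0724 185.7171] [ 593.6588 -129.0641  146.8521  138.8227   79.0927]
tray [263.8233 166.2512] [599.7963 113.1266 144.6933 116.9501 -73.0771]
red [206.1111 250.1528] [268.1992 151.4253  49.2592  46.947  -61.9154]
red [273.4306 270.1139] [254.6201 -23.5176 312.9979 127.0191  82.7591]
red [391.2651 242.3253] [ 434.835  -308.2074  108.1029   15
[... 162 characters left out ...]
68.0392]
white [341.5479 240.4658] [ 398.8843 -178.3965   66.7785   38.0912  -34.1736]
white [301.8309 228.2647] [407.2661 -70.1762  89.5269  51.88   -62.1221]
white [329.7353 244.8799] [ 520.3296   14.3294 1024.5883  804.9124   89.7243]
clamp [287.5936 299.5418] [ 219.9267 -110.4555  202.4139  154.736    88.6477]
clamp [195.3766 263.2208] [229.4078 159.2567  85.6221  38.1181 -33.5136]
clamp [250.72 263.22] [259.1151  36.0056 138.4286  88.5381   5.7377]
clamp [288.6914 216.7654] [434.658  -17.7977 109.1988  23.393  -58.3949]
clamp [246.3158 206.8421] [433.2403 105.7531  21.4578  19.7937  22.8567]
flux top cap [[0.4713 0.29  ]] base None
flux scene cap [[0.4624 0.2936]] base [[0.4587 0.2987]]
```

View pics/crop0.png

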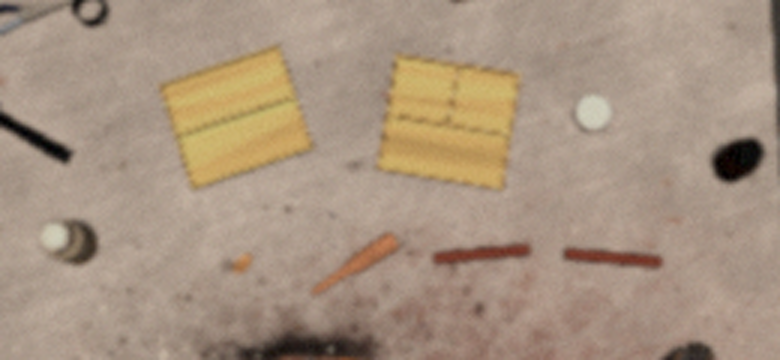

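The crop shows tray_three's long compartment nearest the robot and its squares on the far side. The tall bottle will be the main obstacle for later placings, so I will set it towards the outer side of its square.

```bash
cat >> h.py <<'E'
def go(x,y,z,jaw=None):
    """print shift (tool axes, mm) and turn to world TCP x,y,z and jaw (tool y) angle"""
    s=bot.read_state(); R=np.array(s['tcp_rot']); d=R.T@(np.array([x,y,z])-s['position'])*1000
    a=np.degrees(np.arctan2(R[1,1],R[0,1])); t=0 if jaw is None else -((jaw-a+90)%180-90)
    print('shift',d.round(1),'turn',round(t,1),'jaw now',round(a,1),'t',s['time_s'])
E
python3 -m jog '[[[-378,-227,0],[0,0,86],0],[[-378,-227,0],[0,0,86],0],[[-378,-227,0],[0,0,86],0],[[-378,-227,0],[0,0,86],0],[[-378,-227,0],[0,0,86],0],[[-378,-227,0],[0,0,86],0],[[-378,-227,0],[0,0,86],0],[[-378,-227,0],[0,0,86],0],[[-378,-227,0],[0,0,86],0],[[-378,-227,0],[0,0,86],0],[[-378,-227,0],[0,0,86],0],[[-378,-227,0],[0,0,86],0]]'
python3 - <<'E'
from h import *
st,im=look('w1'); print(st['position'],st['joint_positions'],st['qvel'])
E
```

```text
time_s: 1.15
position: [0.4688, 0.289, 0.2225]
tcp_rot: [[0.189, 0.982, 0.003], [0.982, -0.189, -0.001], [-0.0, 0.003, -1.0]]
force: [-0.1, 1.8, 0.5]
opening: 0.995
[0.4688 0.289  0.2225] [20.0892 24.4597 92.9257 -0.1224 62.4764 31.0257] [ 3.8359 -0.7742  1.8676  3.1576  1.2573 87.7006]
```

View pics/w1.png

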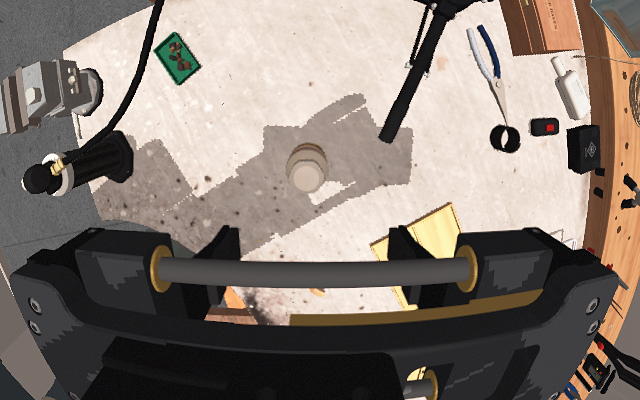

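The flux bottle's cap is at about (306,178) and its base rim at (308,150). It sits ahead of the fingers on the +y side.

```bash
python3 - <<'E'
from h import *
st=bot.read_state(); print(st['position'])
print(cast('wrist',[(306,178)],.102,st),cast('wrist',[(308,157)],.09,st), cast('wrist',[(308,147)],.0,st))
im=cv2.imread('pics/w1.png')[130:210,260:360]; cv2.imwrite('pics/c1.png',cv2.resize(im,None,fx=6,fy=6,interpolation=2))
E
```

```text
[0.4667 0.2905 0.2223]
[[0.4616 0.3022]] [[0.4668 0.3194]] [[0.465  0.3179]]
```

View pics/c1.png

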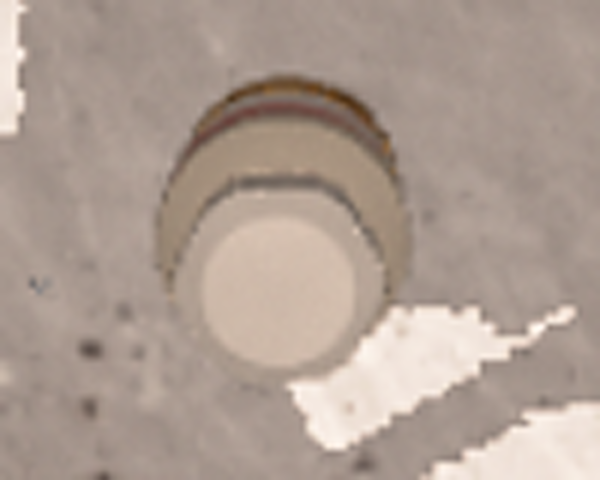

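```bash
python3 - <<'E'
from h import *
go(.463,.3015,.042,-10)
E
```

```text
shift [ 10.1  -5.8 180.3] turn -1.1 jaw now -11.1 t 1.2
```

```bash
python3 -m jog '[[[10,-6,0],[0,0,-1],0],[[10,-6,0],[0,0,-1],0],[[10,-6,40],[0,0,-1],0],[[10,-6,80],[0,0,-1],0],[[10,-6,120],[0,0,-1],0],[[10,-6,150],[0,0,-1],0],[[10,-6,170],[0,0,-1],0],[[10,-6,180],[0,0,-1],0],[[10,-6,180],[0,0,-1],0.3],[[10,-6,180],[0,0,-1],0.6],[[10,-6,180],[0,0,-1],0.6],[[10,-6,180],[0,0,-1],0.6]]'
python3 -m jog '[[[0,0,0],[0,0,0],0.6],[[0,0,0],[0,0,0],0.6],[[0,0,0],[0,0,0],0.6],[[0,0,0],[0,0,0],0.6]]'
```

```text
time_s: 2.2
position: [0.4613, 0.3044, 0.0443]
tcp_rot: [[0.159, 0.987, 0.003], [0.987, -0.159, 0.001], [0.002, 0.003, -1.0]]
force: [0.0, -0.1, 0.4]
opening: 0.786
time_s: 2.53
position: [0.4617, 0.3039, 0.0435]
tcp_rot: [[0.16, 0.987, 0.003], [0.987, -0.16, 0.001], [0.002, 0.003, -1.0]]
force: [1.8, -0.5, 3.8]
opening: 0.509
```

Opening 0.509 is 44 mm, so the bottle is held.

```bash
python3 -m jog '[[[0,0,-10],[0,0,0],0.6],[[0,0,-30],[0,0,0],0.6],[[0,0,-50],[0,0,0],0.6],[[0,0,-60],[0,0,0],0.6],[[0,0,-60],[0,0,0],0.6]]'
python3 - <<'E'
from h import *
print(bot.read_state()['opening'],bot.read_state()['force']); go(.6326,-.0922,.105,-10.5)
E
```

```text
time_s: 2.95
position: [0.4613, 0.3041, 0.1049]
tcp_rot: [[0.16, 0.987, 0.004], [0.987, -0.16, 0.002], [0.002, 0.004, -1.0]]
force: [0.5, 0.3, -2.7]
opening: 0.509
0.5090596740130366 [ 0.4798  0.282  -2.7235]
shift [-363.8  232.4   -0.1] turn 1.3 jaw now -9.2 t 2.95
```

```bash
python3 -m jog '[[[-15,10,0],[0,0,1],0.6],[[-45,29,0],[0,0,1],0.6],[[-79,50,0],[0,0,1],0.6],[[-113,72,0],[0,0,1],0.6],[[-147,94,0],[0,0,1],0.6],[[-181,116,0],[0,0,1],0.6],[[-215,138,0],[0,0,1],0.6],[[-249,159,0],[0,0,1],0.6],[[-283,181,0],[0,0,1],0.6],[[-317,203,0],[0,0,1],0.6],[[-345,221,0],[0,0,1],0.6],[[-364,232,0],[0,0,1],0.6]]'
python3 -m jog '[[[0,0,0],[0,0,0],0.6],[[0,0,0],[0,0,0],0.6]]'
python3 - <<'E'
from h import *
st,im=look('w2')
for c in blobs(im,(18,70,120),(32,255,255),300):
    print(c.mean(0),rect(cast('wrist',c,.01,st)))
go(.6326,-.0922,.0475,-10.5)
E
```

```text
time_s: 3.95
position: [0.632, -0.0967, 0.1014]
tcp_rot: [[0.18, 0.984, 0.0], [0.984, -0.18, -0.001], [-0.001, 0.0, -1.0]]
force: [-0.0, -0.1, -1.6]
opening: 0.51
time_s: 4.12
position: [0.6303, -0.0941, 0.1011]
tcp_rot: [[0.18, 0.984, -0.002], [0.984, -0.18, 0.001], [0.001, -0.002, -1.0]]
force: [-0.6, -0.0, -2.0]
opening: 0.51
[243.1584 230.1287] [ 558.6312 -107.7002   59.4179   47.4579   29.1693]
[262.2688  17.7854] [610.7136  53.2052 126.4916  62.0857 -14.4345]
shift [ 0.9  3.1 53.6] turn 0.2 jaw now -10.3 t 4.1667
```

View pics/w2.png

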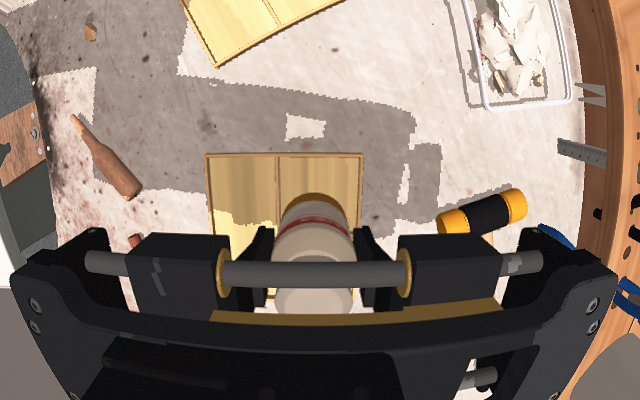

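The bottle is held above the left square. The tray's far edge runs from (206,155) to (363,154), with the divider at (277,155).

```bash
python3 - <<'E'
from h import *
st=bot.read_state(); P=cast('wrist',[(205.5,154),(363.5,153),(277,154)],.01,st); print(P)
v=P[1]-P[0]; print(np.linalg.norm(v),np.degrees(np.arctan2(v[1],v[0])))
u=v/np.linalg.norm(v); w=np.array([-u[1],u[0]]); c=(P[0]+P[1])/2-.073*w; print('centre',c,'sq target',c+.0315*u+.04175*w)
E
```

```text
[[ 0.5446 -0.0375]
 [ 0.6767 -0.0617]
 [ 0.606  -0.0499]]
0.13432073883845377 -10.372024951487601
centre [ 0.5975 -0.1214] sq target [ 0.636 -0.086]
```

```bash
python3 - <<'E'
from h import *
go(.634,-.090,.0475,-10.4)
E
python3 -m jog '[[[5,3,0],[0,0,0],0.6],[[5,3,15],[0,0,0],0.6],[[5,3,33],[0,0,0],0.6],[[5,3,46],[0,0,0],0.6],[[5,3,51],[0,0,0],0.6],[[5,3,53],[0,0,0],0.6],[[5,3,53],[0,0,0],0.6],[[5,3,53],[0,0,0],0.6]]'
python3 - <<'E'
from h import *
st,im=look('w3');c=im[100:300,180:420];cv2.imwrite('pics/c3.png',cv2.resize(c,None,fx=3,fy=3)[:,:,::-1])
E
```

```text
shift [ 3.3  4.1 53.6] turn 0.1 jaw now -10.3 t 4.1667
time_s: 4.83
position: [0.6353, -0.0883, 0.0501]
tcp_rot: [[0.177, 0.984, 0.001], [0.984, -0.177, -0.0], [-0.0, 0.001, -1.0]]
force: [0.1, -0.3, -0.6]
opening: 0.514
```

View pics/c3.png

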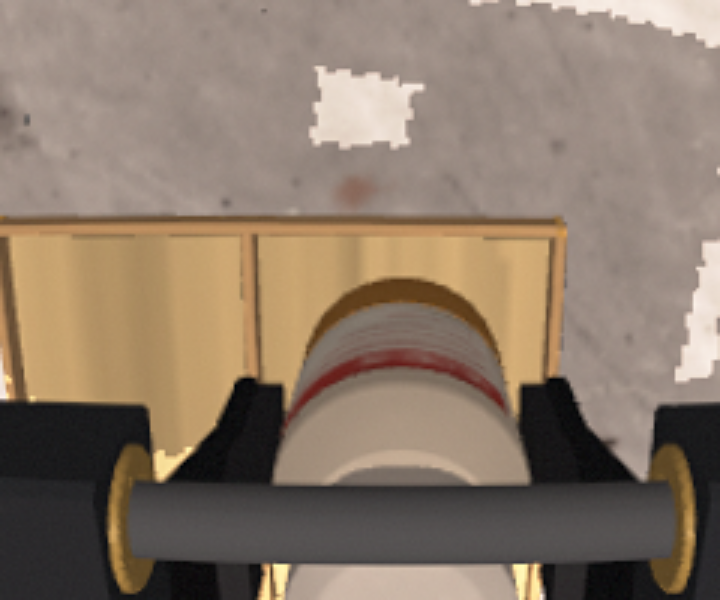

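The bottle stands over its square, centred between the side walls, with about 10 mm of gap to the outer wall. I'll shift it 4 mm outwards, set it down and release.

```bash
python3 -m jog '[[[4,0,0],[0,0,0],0.6],[[4,0,3],[0,0,0],0.6],[[4,0,3],[0,0,0],0.6],[[4,0,3],[0,0,0],0.6],[[4,0,3],[0,0,0],0.25],[[4,0,3],[0,0,0],0.25],[[4,0,3],[0,0,0],0.25],[[4,0,3],[0,0,0],0.25],[[4,0,-25],[0,0,0],0.25],[[4,0,-65],[0,0,0],0.25],[[4,0,-105],[0,0,0],0.25],[[4,0,-125],[0,0,0],0.25]]'
python3 - <<'E'
from h import *
st,im=look('w4'); print(st['position'],st['opening'])
for m in [(598.9,-290)]: go(.598,-.291,.12,-10.4)
E
```

```text
time_s: 5.88
position: [0.6379, -0.0852, 0.1796]
tcp_rot: [[0.177, 0.984, 0.007], [0.984, -0.177, -0.002], [-0.001, 0.007, -1.0]]
force: [1.2, -0.4, 0.9]
opening: 0.748
[ 0.6379 -0.0852  0.1796] 0.7481647328391808
shift [-209.4   -5.7   63. ] turn 0.2 jaw now -10.2 t 5.9333
```

View pics/w4.png

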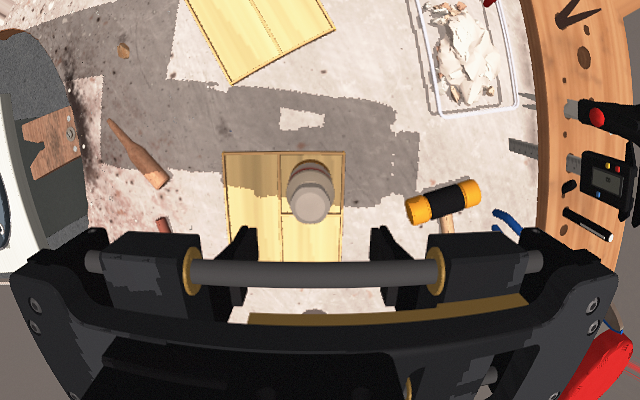

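The bottle stands upright in the far-left square. The tray's outer edge runs from (224,153) to (344,153). The tablet is next.

```bash
python3 -m jog '[[[-20,0,0],[0,0,0],0.15],[[-60,0,0],[0,0,0],0.15],[[-100,0,0],[0,0,0],0.15],[[-140,1,5],[0,0,0],0.15],[[-180,2,15],[0,0,0],0.15],[[-215,3,25],[0,0,0],0.15],[[-240,4,30],[0,0,0],0.15],[[-248,4,30],[0,0,0],0.15],[[-248,4,30],[0,0,0],0.15],[[-248,4,30],[0,0,0],0.15]]'
python3 - <<'E'
from h import *
import cv2
im=cv2.imread('pics/w4.png'); 
class D:pass
R=np.array([[0.177,0.984,0.007],[0.984,-0.177,-0.002],[-0.001,0.007,-1]])
P=cast('wrist',[(223.5,152.5),(344,152.5),(279,153)],.01,dict(tcp_rot=R,position=[.6379,-.0852,.1796]))
v=P[1]-P[0];L=np.linalg.norm(v);u=v/L;w=np.array([-u[1],u[0]]);print('tray',P[2],L,np.degrees(np.arctan2(v[1],v[0])),(P[0]+P[1])/2-.073*w)
st,im=look('w5'); print(st['position'],abs(np.array(st['qvel'])).max())
for c in blobs(im,(0,0,225),(179,40,255),100):
    P=cast('wrist',c,.015,st); r=rect(P)
    if r[2]<80 and r[2]>25: print(c.mean(0),r)
E
```

```text
time_s: 6.77
position: [0.5955, -0.3287, 0.1445]
tcp_rot: [[0.178, 0.984, -0.0], [0.984, -0.178, 0.001], [0.001, -0.0, -1.0]]
force: [1.3, 0.3, 0.1]
opening: 0.851
tray [ 0.6069 -0.0523] 0.13258637112946495 -10.770339687259165 [ 0.5974 -0.1236]
[ 0.5955 -0.3287  0.1445] 1.7907015661635912
[244.9786 308.0571] [ 485.4333 -455.7217   60.7674   51.2644   71.1349]
[ 72.4455 194.    ] [ 302.7032 -282.3768   34.9217   25.0492   18.405 ]
[ 88.1985 164.5191] [ 343.4717 -255.0646   52.1142   25.4396   39.7089]
[ 71.1348 146.2584] [ 318.5281 -225.4742   27.7789   27.5555  -57.3094]
[311.3432 117.3814] [ 603.4532 -265.9487   52.7215   48.2468   52.0648]
[75.7207 38.5676] [ 355.3716 -103.2261   51.4501   17.0771  -86.6604]
[111.1129   6.5323] [410.192  -86.5029  25.5395  19.1304 -25.0609]
```

View pics/w5.png

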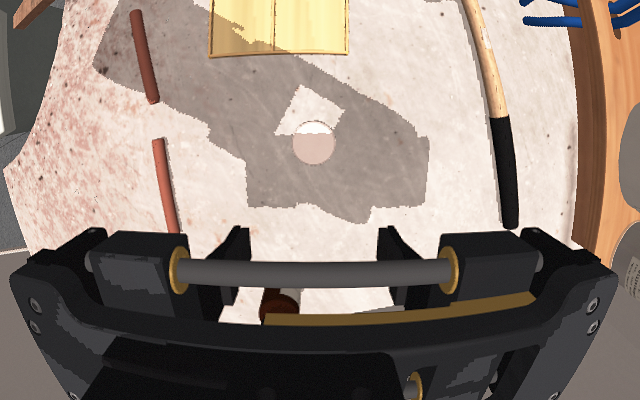

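The tablet is a disc centred at (313,143). The tray's near edge runs from (210,57) to (349,53).

```bash
python3 - <<'E'
from h import *
st=bot.read_state()
print('tablet',cast('wrist',(313.5,143.5),.015,st))
P=cast('wrist',[(210.5,57),(349.5,54)],.01,st);v=P[1]-P[0];L=np.linalg.norm(v);u=v/L;w=np.array([-u[1],u[0]]);print(P,L,np.degrees(np.arctan2(v[1],v[0])),(P[0]+P[1])/2+.073*w)
t=cast('wrist',(313.5,143.5),.015,st)[0]; go(t[0],t[1],.0085,-10.4)
E
```

```text
tablet [[ 0.6029 -0.2864]]
[[ 0.5196 -0.1822]
 [ 0.6516 -0.2073]] 0.1343648194081593 -10.777365558996106 [ 0.5992 -0.123 ]
shift [ 41.8  -0.3 136.3] turn 0.2 jaw now -10.2 t 6.8167
```

```bash
python3 -m jog '[[[20,0,20],[0,0,0],0.15],[[41,0,60],[0,0,0],0.15],[[41,0,95],[0,0,0],0.15],[[41,0,120],[0,0,0],0.15],[[41,0,130],[0,0,0],0.15],[[41,0,135],[0,0,0],0.15],[[41,0,136],[0,0,0],0.15],[[41,0,136],[0,0,0],0.15],[[41,0,136],[0,0,0],0.15]]'
```

```text
time_s: 7.57
position: [0.6043, -0.2898, 0.0107]
tcp_rot: [[0.177, 0.984, 0.003], [0.984, -0.177, -0.002], [-0.002, 0.004, -1.0]]
force: [0.1, 0.2, 0.3]
opening: 0.851
```

```bash
python3 -m jog '[[[2,0,3],[0,0,0],0.15],[[2,0,3],[0,0,0],0.15],[[2,0,3],[0,0,0],0.65],[[2,0,3],[0,0,0],0.65],[[2,0,3],[0,0,0],0.65],[[2,0,3],[0,0,0],0.65],[[2,0,3],[0,0,0],0.65],[[2,0,3],[0,0,0],0.65]]'
python3 -m jog '[[[0,0,0],[0,0,0],0.65],[[0,0,0],[0,0,0],0.65]]'
```

```text
time_s: 8.23
position: [0.6032, -0.287, 0.0055]
tcp_rot: [[0.177, 0.984, -0.0], [0.984, -0.177, 0.0], [-0.0, -0.0, -1.0]]
force: [0.6, 0.3, 0.0]
opening: 0.483
time_s: 8.4
position: [0.6032, -0.287, 0.0055]
tcp_rot: [[0.177, 0.984, -0.0], [0.984, -0.177, -0.0], [-0.0, -0.0, -1.0]]
force: [-0.3, 0.1, 0.4]
opening: 0.486
```

I gripped lower than intended: the fingertips would meet the tray wall. I'll regrip 3.5 mm higher.

```bash
python3 -m jog '[[[0,0,0],[0,0,0],0.35],[[0,0,0],[0,0,0],0.35],[[0,0,-3.5],[0,0,0],0.35],[[0,0,-3.5],[0,0,0],0.35],[[0,0,-3.5],[0,0,0],0.35],[[0,0,-3.5],[0,0,0],0.65],[[0,0,-3.5],[0,0,0],0.65],[[0,0,-3.5],[0,0,0],0.65],[[0,0,-3.5],[0,0,0],0.65],[[0,0,-3.5],[0,0,0],0.65]]'
python3 -m jog '[[[0,0,-5],[0,0,0],0.65],[[0,0,-20],[0,0,0],0.65],[[0,0,-40],[0,0,0],0.65],[[0,0,-40],[0,0,0],0.65],[[0,0,-40],[0,0,0],0.65]]'
python3 - <<'E'
from h import *
u=np.array([.9825,-.186]);w=np.array([.186,.9825]); c=np.array([.598,-.1228])
t=c+.0315*u-.0375*w; print(t); go(*t,.050,-10.7)
E
```

```text
time_s: 9.23
position: [0.6032, -0.287, 0.009]
tcp_rot: [[0.177, 0.984, -0.0], [0.984, -0.177, 0.0], [0.0, -0.0, -1.0]]
force: [-0.9, 0.7, -0.4]
opening: 0.479
time_s: 9.65
position: [0.6045, -0.2879, 0.0514]
tcp_rot: [[0.177, 0.984, 0.004], [0.984, -0.177, -0.003], [-0.002, 0.004, -1.0]]
force: [-0.3, 0.1, -0.4]
opening: 0.477
[ 0.622  -0.1655]
shift [123.5  -4.5   1.2] turn 0.5 jaw now -10.2 t 9.65
```

```bash
python3 -m jog '[[[15,0,0],[0,0,0],0.65],[[45,-1,0],[0,0,0],0.65],[[80,-3,0],[0,0,0],0.65],[[108,-4,0],[0,0,0],0.65],[[122,-4,0],[0,0,0],0.65],[[123,-4,0],[0,0,0],0.65],[[123,-4,10],[0,0,0.3],0.65],[[123,-4,25],[0,0,0.3],0.65],[[123,-4,34],[0,0,0.3],0.65],[[123,-4,36],[0,0,0.3],0.65],[[123,-4,36],[0,0,0.3],0.65],[[123,-4,36],[0,0,0.3],0.65]]'
python3 -m jog '[[[0,0,0],[0,0,0],0.65],[[0,0,0],[0,0,0],0.65]]'
```

```text
time_s: 10.65
position: [0.6209, -0.1663, 0.0128]
tcp_rot: [[0.184, 0.983, -0.0], [0.983, -0.184, -0.0], [-0.0, -0.0, -1.0]]
force: [0.1, -0.3, -0.6]
opening: 0.477
time_s: 10.82
position: [0.6213, -0.1658, 0.0135]
tcp_rot: [[0.183, 0.983, 0.001], [0.983, -0.183, -0.0], [-0.0, 0.001, -1.0]]
force: [-0.2, 0.1, 0.0]
opening: 0.479
```

```bash
python3 -m jog '[[[0,0,1],[0,0,0],0.65],[[0,0,1],[0,0,0],0.4],[[0,0,1],[0,0,0],0.4],[[0,0,1],[0,0,0],0.3],[[0,0,-10],[0,0,0],0.3],[[0,0,-40],[0,0,0],0.3],[[0,0,-80],[0,0,0],0.3],[[0,0,-110],[0,0,0],0.3],[[0,0,-120],[0,0,0],0.3]]'
python3 - <<'E'
from h import *
go(.445,-.215,.13,4)
E
```

```text
time_s: 11.57
position: [0.6242, -0.1664, 0.1393]
tcp_rot: [[0.182, 0.983, 0.009], [0.983, -0.182, -0.004], [-0.002, 0.01, -1.0]]
force: [0.0, -1.0, -0.1]
opening: 0.697
shift [ -80.3 -167.4    7.9] turn -14.5 jaw now -10.5 t 11.5667
```

```bash
python3 -m jog '[[[-10,-20,0],[0,0,-2],0.3],[[-26,-54,0],[0,0,-5],0.3],[[-42,-88,0],[0,0,-9],0.3],[[-58,-121,3],[0,0,-13],0.3],[[-72,-150,7],[0,0,-14],0.3],[[-80,-167,7],[0,0,-14],0.3],[[-80,-167,7],[0,0,-14],0.3],[[-80,-167,7],[0,0,-14],0.3],[[-80,-167,7],[0,0,-14],0.3]]'
python3 - <<'E'
from h import *
st,im=look('w6'); print(st['position'],abs(np.array(st['qvel'])).max())
for c in blobs(im,(0,90,40),(12,255,200),150):
    P=cast('wrist',c,.007,st); r=rect(P); print(c.mean(0),r)
E
```

```text
time_s: 12.32
position: [0.4435, -0.214, 0.1265]
tcp_rot: [[-0.061, 0.998, 0.002], [0.998, 0.061, -0.001], [-0.001, 0.002, -1.0]]
force: [0.3, -0.3, 0.6]
opening: 0.699
[ 0.4435 -0.214   0.1265] 0.8497230599047159
[297.4706 300.7647] [ 433.2518 -343.2673   36.869    13.5425   84.5424]
[307.5052 243.5567] [ 441.0539 -270.8232   44.9977   13.7311   83.4743]
[616.1779 304.5614] [1077.3263 -455.2701  548.7358  164.9623  -70.9057]
[318.7799 127.3436] [ 444.6624 -157.8564  110.0534   13.429   -86.145 ]
[336.1544  13.5735] [455.2669 -45.9881  35.0869  23.4358 -59.6243]
```

View pics/w6.png

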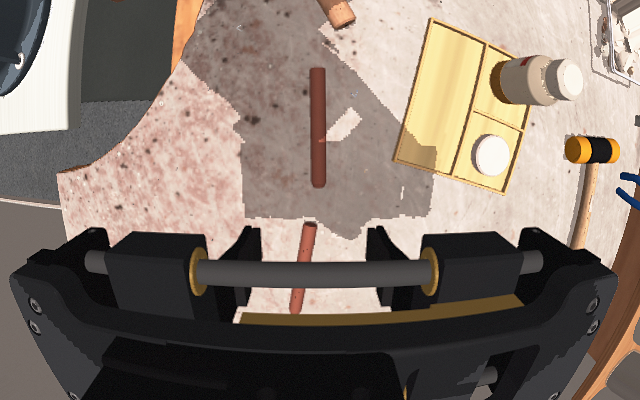

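Stick A lies centred at (319,127). The tablet sits flat in the near-right square at (491,156) and the bottle stands in the other square.

```bash
python3 - <<'E'
from h import *
go(.4458,-.1739,.005,3.9)
E
```

```text
shift [ 39.9   4.3 121.4] turn -0.4 jaw now 3.5 t 12.3667
```

```bash
python3 -m jog '[[[20,4,15],[0,0,0],0.5],[[40,4,50],[0,0,0],0.5],[[40,4,85],[0,0,0],0.5],[[40,4,105],[0,0,0],0.5],[[40,4,115],[0,0,0],0.5],[[40,4,119],[0,0,0],0.5],[[40,4,121],[0,0,0],0.5],[[40,4,121],[0,0,0],0.5],[[40,4,121],[0,0,0],0.5],[[40,4,121],[0,0,0],0.5]]'
python3 -m jog '[[[0,0,0],[0,0,0],0.95],[[0,0,0],[0,0,0],0.95],[[0,0,0],[0,0,0],0.95],[[0,0,0],[0,0,0],0.95],[[0,0,0],[0,0,0],0.95],[[0,0,0],[0,0,0],0.95]]'
```

```text
time_s: 13.2
position: [0.4446, -0.1739, 0.0061]
tcp_rot: [[-0.061, 0.998, 0.002], [0.998, 0.061, -0.001], [-0.002, 0.002, -1.0]]
force: [0.3, 0.1, 0.1]
opening: 0.502
time_s: 13.7
position: [0.4439, -0.1734, 0.0051]
tcp_rot: [[-0.061, 0.998, 0.0], [0.998, 0.061, -0.0], [-0.0, 0.0, -1.0]]
force: [-0.0, 1.4, 1.3]
opening: 0.163
```

```bash
python3 -m jog '[[[0,0,-10],[0,0,0],0.95],[[0,0,-30],[0,0,0],0.95],[[0,0,-50],[0,0,0],0.95],[[0,0,-52],[0,0,0],0.95],[[0,0,-52],[0,0,0],0.95]]'
python3 - <<'E'
from h import *
go(.5583,-.1417,.055,-10.7)
E
```

```text
time_s: 14.12
position: [0.4446, -0.1738, 0.0584]
tcp_rot: [[-0.061, 0.998, 0.003], [0.998, 0.061, -0.002], [-0.002, 0.003, -1.0]]
force: [-0.4, -0.1, -1.6]
opening: 0.161
shift [ 25.  115.5   3.7] turn 14.2 jaw now 3.5 t 14.1167
```

```bash
python3 -m jog '[[[4,18,0],[0,0,2],0.95],[[11,50,0],[0,0,6],0.95],[[18,82,0],[0,0,11],0.95],[[23,105,0],[0,0,14],0.95],[[25,115,0],[0,0,14],0.95],[[25,115,0],[0,0,14],0.95],[[25,115,0],[0,0,14],0.95],[[25,115,0],[0,0,14],0.95],[[25,115,0],[0,0,14],0.95]]'
python3 - <<'E'
from h import *
st,im=look('w7'); print(st['position'])
c=im[0:260,120:440];cv2.imwrite('pics/c7.png',cv2.resize(c,None,fx=2,fy=2)[:,:,::-1])
go(.5583,-.1417,.009,-10.7)
E
```

```text
time_s: 14.87
position: [0.5549, -0.1413, 0.0566]
tcp_rot: [[0.183, 0.983, -0.003], [0.983, -0.183, 0.001], [0.001, -0.003, -1.0]]
force: [-0.0, 0.3, -0.4]
opening: 0.16
[ 0.5549 -0.1413  0.0566]
shift [ 0.3  3.1 47.8] turn 0.2 jaw now -10.5 t 14.9167
```

View pics/c7.png

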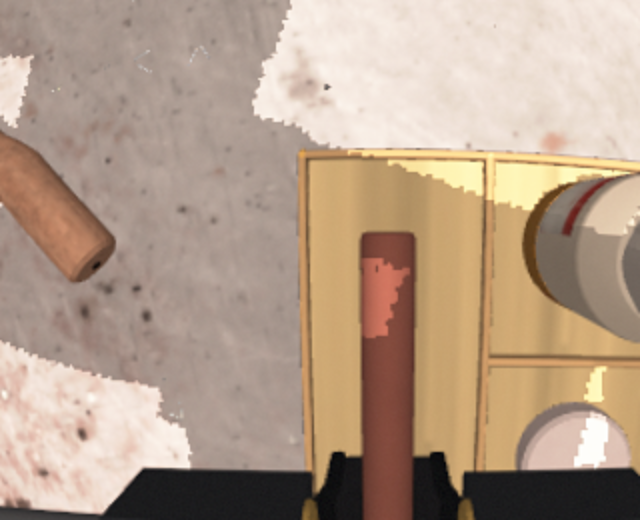

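The stick lies parallel to the walls over the long compartment, near its centre line. I'll check the lengthwise fit.

```bash
python3 - <<'E'
from h import *
st=bot.read_state(); w=np.array([.186,.9825]);u=np.array([.9825,-.186])
W=cast('wrist',[(120+395/2,155/2)],.01,st)[0]; E=cast('wrist',[(120+388/2,235/2)],.0585,st)[0]
B=cast('wrist',[(120+530/2,250/2)],.003,st)[0]
for n,p in(('wall',W),('end',E),('div',cast('wrist',[(120+487/2,160/2)],.01,st)[0]),('lw',cast('wrist',[(120+301/2,153/2)],.01,st)[0])): print(n,((p-st['position'][:2])@np.array([u,w]).T*1000).round(1))
E
```

```text
wall [ 1.9 96.2]
end [-0.3 70.7]
div [32.6 95.2]
lw [-29.3  97.3]
```

```bash
python3 -m jog '[[[-2,2.5,0],[0,0,0],0.95],[[-2,2.5,10],[0,0,0],0.95],[[-2,2.5,25],[0,0,0],0.95],[[-2,2.5,38],[0,0,0],0.95],[[-2,2.5,44],[0,0,0],0.95],[[-2,2.5,47],[0,0,0],0.95],[[-2,2.5,47],[0,0,0],0.95],[[-2,2.5,47],[0,0,0],0.95]]'
python3 -m jog '[[[0,0,0],[0,0,0],0.95],[[0,0,0],[0,0,0],0.95]]'
```

```text
time_s: 15.58
position: [0.5593, -0.1439, 0.0101]
tcp_rot: [[0.182, 0.983, 0.0], [0.983, -0.182, -0.0], [-0.0, 0.0, -1.0]]
force: [0.4, 0.7, -0.3]
opening: 0.161
time_s: 15.75
position: [0.5597, -0.144, 0.0107]
tcp_rot: [[0.182, 0.983, 0.001], [0.983, -0.182, -0.001], [-0.0, 0.001, -1.0]]
force: [-0.5, -1.0, -1.0]
opening: 0.162
```

```bash
python3 -m jog '[[[0,0,2],[0,0,0],0.95],[[0,0,2.5],[0,0,0],0.95],[[0,0,2.5],[0,0,0],0.95],[[0,0,2.5],[0,0,0],0.75],[[0,0,2.5],[0,0,0],0.75],[[0,0,2.5],[0,0,0],0.75],[[0,0,-5],[0,0,0],0.75],[[0,0,-30],[0,0,0],0.75],[[0,0,-70],[0,0,0],0.75],[[0,0,-110],[0,0,0],0.6],[[0,0,-120],[0,0,0],0.5]]'
python3 - <<'E'
from h import *
go(.437,-.36,.13,-6.4)
E
```

```text
time_s: 16.67
position: [0.5624, -0.1451, 0.1361]
tcp_rot: [[0.182, 0.983, 0.009], [0.983, -0.182, -0.004], [-0.003, 0.01, -1.0]]
force: [0.7, -0.9, 0.6]
opening: 0.331
shift [-234.2  -84.3    5.8] turn -4.1 jaw now -10.5 t 16.6667
```

```bash
python3 -m jog '[[[-20,-8,0],[0,0,-1],0.5],[[-58,-21,0],[0,0,-2],0.5],[[-96,-35,0],[0,0,-3],0.5],[[-134,-48,0],[0,0,-4],0.5],[[-172,-62,3],[0,0,-4],0.5],[[-210,-76,5],[0,0,-4],0.5],[[-230,-83,5],[0,0,-4],0.5],[[-234,-84,5],[0,0,-4],0.5],[[-234,-84,5],[0,0,-4],0.5],[[-234,-84,5],[0,0,-4],0.5]]'
python3 - <<'E'
from h import *
st,im=look('w8'); print(st['position'],st['opening'],abs(np.array(st['qvel'])).max())
for c in blobs(im,(0,90,40),(12,255,200),150):
    P=cast('wrist',c,.007,st); r=rect(P)
    if r[0]<600: print(c.mean(0),r)
    if 100<r[2]<120 and -330<r[1]<-280: go(r[0]/1000,r[1]/1000,.005,r[4]-90)
E
```

```text
time_s: 17.5
position: [0.4338, -0.3577, 0.1249]
tcp_rot: [[0.114, 0.994, -0.0], [0.994, -0.114, 0.001], [0.001, -0.0, -1.0]]
force: [1.0, -0.5, 0.7]
opening: 0.503
[ 0.4338 -0.3577  0.1249] 0.5033552314464826 1.7702560903404305
[310.6641 131.3514] [ 436.8063 -305.0912  109.6835   13.5649   83.6023]
shift [ 51.8  -3.2 120. ] turn -0.1 jaw now -6.5 t 17.55
```

View pics/w8.png

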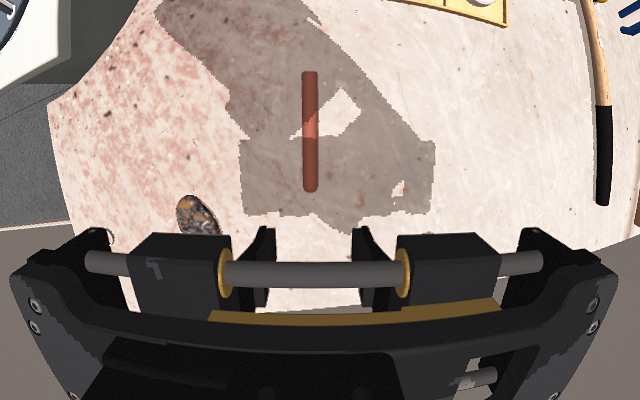

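Stick B is centred at (311,131), clear between the open fingers' line. I'll descend and grip it.

```bash
python3 -m jog '[[[20,-2,15],[0,0,0],0.5],[[52,-3,50],[0,0,0],0.5],[[52,-3,85],[0,0,0],0.5],[[52,-3,105],[0,0,0],0.5],[[52,-3,115],[0,0,0],0.5],[[52,-3,118],[0,0,0],0.5],[[52,-3,120],[0,0,0],0.5],[[52,-3,120],[0,0,0],0.5],[[52,-3,120],[0,0,0],0.5]]'
python3 -m jog '[[[0,0,0],[0,0,0],0.95],[[0,0,0],[0,0,0],0.95],[[0,0,0],[0,0,0],0.95],[[0,0,0],[0,0,0],0.95],[[0,0,0],[0,0,0],0.95],[[0,0,0],[0,0,0],0.95]]'
python3 -m jog '[[[0,0,-15],[0,0,0],0.95],[[0,0,-50],[0,0,0],0.95],[[0,0,-90],[0,0,0],0.95],[[0,0,-130],[0,0,0],0.95],[[0,0,-150],[0,0,0],0.95],[[0,0,-150],[0,0,0],0.95]]'
```

```text
time_s: 18.3
position: [0.4377, -0.3073, 0.0063]
tcp_rot: [[0.113, 0.994, 0.002], [0.994, -0.113, -0.002], [-0.002, 0.002, -1.0]]
force: [1.0, -0.4, 0.6]
opening: 0.502
time_s: 18.8
position: [0.4368, -0.3066, 0.0052]
tcp_rot: [[0.113, 0.994, 0.0], [0.994, -0.113, -0.0], [-0.0, 0.0, -1.0]]
force: [-0.3, 0.5, 1.3]
opening: 0.162
time_s: 19.3
position: [0.4392, -0.3089, 0.16]
tcp_rot: [[0.113, 0.994, 0.007], [0.994, -0.113, -0.008], [-0.007, 0.008, -1.0]]
force: [0.6, -0.3, 0.3]
opening: 0.161
```

```bash
python3 - <<'E'
from h import *
go(.637,.129,.16,16.6)
E
```

```text
shift [457.4 147.1  -2. ] turn -23.1 jaw now -6.5 t 19.3
```

```bash
python3 -m jog '[[[16,5,0],[0,0,-1],0.95],[[50,16,0],[0,0,-3],0.95],[[88,28,0],[0,0,-5],0.95],[[126,41,0],[0,0,-7],0.95],[[164,53,0],[0,0,-9],0.95],[[202,65,0],[0,0,-11],0.95],[[240,77,0],[0,0,-13],0.95],[[278,89,0],[0,0,-15],0.95],[[316,102,0],[0,0,-17],0.95],[[354,114,0],[0,0,-19],0.95],[[392,126,0],[0,0,-21],0.95],[[425,137,0],[0,0,-23],0.95]]'
python3 -m jog '[[[24,26,20],[0,0,0],0.95],[[24,26,60],[0,0,0],0.95],[[24,26,75],[0,0,0],0.95],[[24,26,75],[0,0,0],0.95],[[24,26,75],[0,0,0],0.95],[[24,26,75],[0,0,0],0.95]]'
python3 - <<'E'
from h import *
go(.637,.129,.08,16.6)
st,im=look('w9'); print(st['position'])
c=im[0:260,120:500];cv2.imwrite('pics/c9.png',cv2.resize(c,None,fx=2,fy=2)[:,:,::-1])
E
```

```text
time_s: 20.3
position: [0.6207, 0.1029, 0.1535]
tcp_rot: [[-0.287, 0.958, -0.002], [0.958, 0.287, 0.0], [0.001, -0.002, -1.0]]
force: [-0.0, -0.1, -0.7]
opening: 0.159
time_s: 20.8
position: [0.6397, 0.1303, 0.0804]
tcp_rot: [[-0.283, 0.959, 0.001], [0.959, 0.283, 0.0], [-0.0, 0.001, -1.0]]
force: [-0.1, 0.5, 0.5]
opening: 0.157
shift [-0.5 -2.9  0.4] turn -0.1 jaw now 16.5 t 20.8
[0.6397 0.1303 0.0804]
```

View pics/c9.png

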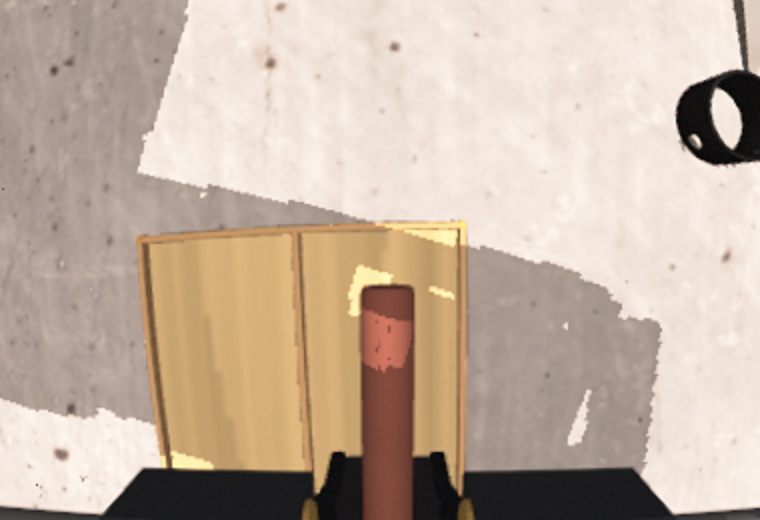

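The tray's outer edge goes from (137,238) through the divider at (297,231) to (466,222) in the crop. The stick is over the right-hand (far) compartment and needs a small turn.

```bash
python3 - <<'E'
from h import *
st=bot.read_state(); f=lambda x,y,z=.01:cast('wrist',[(120+x/2,y/2)],z,st)[0]
A,D,B=f(137,238),f(297,231),f(466,222); E=f(388,287,.082)
v=B-A;L=np.linalg.norm(v);u=v/L;w=np.array([-u[1],u[0]]);c=(A+B)/2-.073*w;a=np.degrees(np.arctan2(v[1],v[0]))
print(L,np.linalg.norm(D-A),a,'centre',c,'stick end tray',(E-c)@np.array([u,w]).T,'tcp tray',(np.array(st['position'])[:2]-c)@np.array([u,w]).T)
t=c+.0315*u; n=c-.0315*u; print('far',t,'near',n); go(*t,.008,a)
L2=f(164,460);L3=f(308,460);print(np.degrees(np.arctan2(*(A-L2)[::-1]))-90, np.degrees(np.arctan2(*(D-L3)[::-1]))-90)
E
```

```text
0.12789098861697618 0.06457065330503468 17.840985777945836 centre [0.6091 0.1202] stick end tray [0.0341 0.0573] tcp tray [0.0328 0.    ]
far [0.6391 0.1298] near [0.5791 0.1105]
shift [-0.  -1.4 73.3] turn -1.4 jaw now 16.5 t 20.85
18.483405088884453 17.32675385695204
```

```bash
python3 -m jog '[[[-1,-1.5,15],[0,0,-1.3],0.95],[[-1,-1.5,45],[0,0,-1.3],0.95],[[-1,-1.5,62],[0,0,-1.3],0.95],[[-1,-1.5,69],[0,0,-1.3],0.95],[[-1,-1.5,72],[0,0,-1.3],0.95],[[-1,-1.5,72],[0,0,-1.3],0.95],[[-1,-1.5,72],[0,0,-1.3],0.95],[[-1,-1.5,72],[0,0,-1.3],0.95]]'
python3 -m jog '[[[0,0,0],[0,0,0],0.95],[[0,0,0],[0,0,0],0.95]]'
```

```text
time_s: 21.52
position: [0.6394, 0.1292, 0.0097]
tcp_rot: [[-0.306, 0.952, 0.003], [0.952, 0.306, 0.0], [-0.001, 0.003, -1.0]]
force: [-0.3, -0.1, 0.1]
opening: 0.159
time_s: 21.68
position: [0.6387, 0.1293, 0.009]
tcp_rot: [[-0.306, 0.952, 0.002], [0.952, 0.306, 0.0], [-0.0, 0.002, -1.0]]
force: [-1.3, 0.0, -0.6]
opening: 0.161
```

```bash
python3 -m jog '[[[0,0,1],[0,0,0],0.95],[[0,0,1],[0,0,0],0.75],[[0,0,1],[0,0,0],0.75],[[0,0,1],[0,0,0],0.75],[[0,0,-6],[0,0,0],0.75],[[0,0,-30],[0,0,0],0.75],[[0,0,-70],[0,0,0],0.75],[[0,0,-110],[0,0,0],0.6],[[0,0,-120],[0,0,0],0.5]]'
python3 - <<'E'
from h import *
go(.4635,-.06,.13,30)
E
```

```text
time_s: 22.43
position: [0.6421, 0.1296, 0.1349]
tcp_rot: [[-0.306, 0.952, 0.012], [0.952, 0.306, 0.0], [-0.003, 0.011, -1.0]]
force: [1.5, 0.1, 1.4]
opening: 0.326
shift [-125.9 -228.     2.8] turn -12.2 jaw now 17.8 t 22.4333
```

```bash
python3 -m jog '[[[-10,-18,0],[0,0,-1],0.5],[[-29,-52,0],[0,0,-4],0.5],[[-48,-87,0],[0,0,-6],0.5],[[-67,-122,0],[0,0,-8],0.4],[[-86,-157,0],[0,0,-10],0.4],[[-105,-190,2],[0,0,-12],0.4],[[-120,-218,2],[0,0,-12],0.4],[[-126,-228,2],[0,0,-12],0.4],[[-126,-228,2],[0,0,-12],0.4],[[-126,-228,2],[0,0,-12],0.4]]'
python3 - <<'E'
from h import *
st,im=look('w10'); print(st['position'],st['opening'],abs(np.array(st['qvel'])).max())
for c in blobs(im,(5,80,70),(17,255,255),300):
    P=cast('wrist',c,.011,st); r=rect(P)
    if 300<r[0]<600 and r[2]<200: print(c.mean(0),c.min(0),c.max(0),r)
E
```

```text
time_s: 23.27
position: [0.4603, -0.0608, 0.1264]
tcp_rot: [[-0.495, 0.869, 0.002], [0.869, 0.495, -0.0], [-0.001, 0.001, -1.0]]
force: [0.2, 0.2, 0.1]
opening: 0.6
[ 0.4603 -0.0608  0.1264] 0.6004225879133264 1.7864647996333531
[348.9314 303.0686] [330 288] [368 315] [ 557.69   -152.0618   52.2991   20.0891   80.8023]
[314.9074 133.7963] [303  69] [329 194] [434.725  -13.8185 114.496   22.6407 -57.7938]
[516.4328  95.8806] [488  31] [532 176] [598.259  126.9282 150.6324  55.5733 -49.8516]
[471.3069  95.7581] [454  28] [486 164] [545.3716  99.2563 143.1748   4.8947 -72.1869]
[388.4062  20.2969] [378   8] [397  34] [439.3149 109.9274  25.5739  16.9177 -56.1054]
[190.4789  55.7284] [126   0] [266 153] [300.8734 -23.0825 150.9936 145.6838 -64.1082]
```

View pics/w10.png

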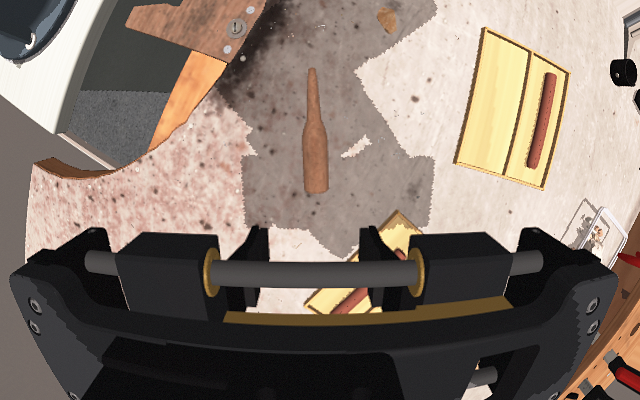

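The clamp lies from its tip at (311,69) to its thick end at (316,192). Stick B sits in the far compartment of tray_two. I'll grip the thick part near row 152.

```bash
python3 - <<'E'
from h import *
st=bot.read_state(); im=cv2.cvtColor(cv2.imread('pics/w10.png'),cv2.COLOR_BGR2RGB)
c=[c for c in blobs(im,(5,80,70),(17,255,255),300) if abs(c.mean(0)[0]-315)<5][0]
def mid(r):
    xs=c[abs(c[:,1]-r)<=1][:,0]; p=cast('wrist',[(xs.min(),r),(xs.max()+1,r)],.011,st); return p.mean(0),np.linalg.norm(p[1]-p[0])*1000
for r in(75,100,125,140,152,165,180,188): print(r,*mid(r))
t=mid(75)[0];b=mid(185)[0];g=mid(152)[0];a=np.degrees(np.arctan2(*(t-b)[::-1]))
ends=cast('wrist',[(311,69),(316,193)],.011,st); u=(t-b)/np.linalg.norm(t-b)
print('axis',a,'tip/thick from grasp mm',(ends-g)@u*1000); go(*g,.008,a-90)
E
```

```text
75 [0.4082 0.0307] 7.022196011848905
100 [0.4202 0.0116] 10.5793142667511
125 [ 0.4324 -0.0072] 16.899184458584788
140 [ 0.4392 -0.0189] 22.40229015362924
152 [ 0.4454 -0.0279] 22.559641209574416
165 [ 0.4513 -0.0383] 22.75627562637643
180 [ 0.4592 -0.05  ] 23.02273822171235
188 [ 0.463  -0.0567] 23.1811046418764
axis 122.1397132003211 tip/thick from grasp mm [ 74.8684 -38.4287]
shift [ 36.    2.4 118.3] turn -2.4 jaw now 29.8 t 23.3167
```

```bash
python3 -m jog '[[[18,2,15],[0,0,-2.4],0.4],[[36,2.4,50],[0,0,-2.4],0.4],[[36,2.4,85],[0,0,-2.4],0.4],[[36,2.4,105],[0,0,-2.4],0.4],[[36,2.4,115],[0,0,-2.4],0.4],[[36,2.4,118],[0,0,-2.4],0.4],[[36,2.4,118],[0,0,-2.4],0.4],[[36,2.4,118],[0,0,-2.4],0.4],[[36,2.4,118],[0,0,-2.4],0.4]]'
python3 -m jog '[[[0,0,0],[0,0,0],0.85],[[0,0,0],[0,0,0],0.85],[[0,0,0],[0,0,0],0.85],[[0,0,0],[0,0,0],0.85],[[0,0,0],[0,0,0],0.85],[[0,0,0],[0,0,0],0.85]]'
python3 -m jog '[[[0,0,-10],[0,0,0],0.85],[[0,0,-35],[0,0,0],0.85],[[0,0,-60],[0,0,0],0.85],[[0,0,-70],[0,0,0],0.85],[[0,0,-70],[0,0,0],0.85]]'
python3 - <<'E'
from h import *
# clamp middle sits 18 mm tipwards of the grasp; tray_two axis 107.8
a=np.radians(107.8); t=np.array([.5791,.1105])-.018*np.array([np.cos(a),np.sin(a)]); print(t); go(*t,.08,17.8)
E
```

```text
time_s: 24.07
position: [0.4447, -0.0278, 0.0088]
tcp_rot: [[-0.534, 0.846, 0.002], [0.846, 0.534, -0.001], [-0.002, 0.001, -1.0]]
force: [-0.6, -0.1, 0.0]
opening: 0.604
time_s: 24.57
position: [0.4437, -0.0281, 0.0082]
tcp_rot: [[-0.533, 0.846, 0.0], [0.846, 0.533, -0.0], [-0.0, 0.0, -1.0]]
force: [-0.8, -0.2, 1.7]
opening: 0.251
time_s: 24.98
position: [0.4449, -0.0284, 0.08]
tcp_rot: [[-0.533, 0.846, 0.004], [0.846, 0.533, -0.001], [-0.004, 0.003, -1.0]]
force: [0.4, 0.3, 0.0]
opening: 0.247
[0.5846 0.0934]
shift [ 28.6 183.    0.4] turn 14.4 jaw now 32.2 t 24.9833
```

```bash
python3 -m jog '[[[3,18,0],[0,0,2],0.85],[[8,50,0],[0,0,5],0.85],[[13,85,0],[0,0,8],0.85],[[19,120,0],[0,0,11],0.85],[[25,155,0],[0,0,14],0.85],[[28,176,0],[0,0,14.4],0.85],[[28.5,183,0],[0,0,14.4],0.85],[[28.5,183,0],[0,0,14.4],0.85],[[28.5,183,0],[0,0,14.4],0.85],[[28.5,183,0],[0,0,14.4],0.85]]'
python3 - <<'E'
from h import *
st,im=look('w11'); print(st['position'])
c=im[0:260,120:500];cv2.imwrite('pics/c11.png',cv2.resize(c,None,fx=2,fy=2)[:,:,::-1])
E
```

```text
time_s: 25.82
position: [0.5811, 0.0928, 0.0771]
tcp_rot: [[-0.305, 0.952, -0.004], [0.952, 0.305, -0.0], [0.001, -0.004, -1.0]]
force: [0.1, 0.4, -0.1]
opening: 0.254
[0.5811 0.0928 0.0771]
```

View pics/c11.png

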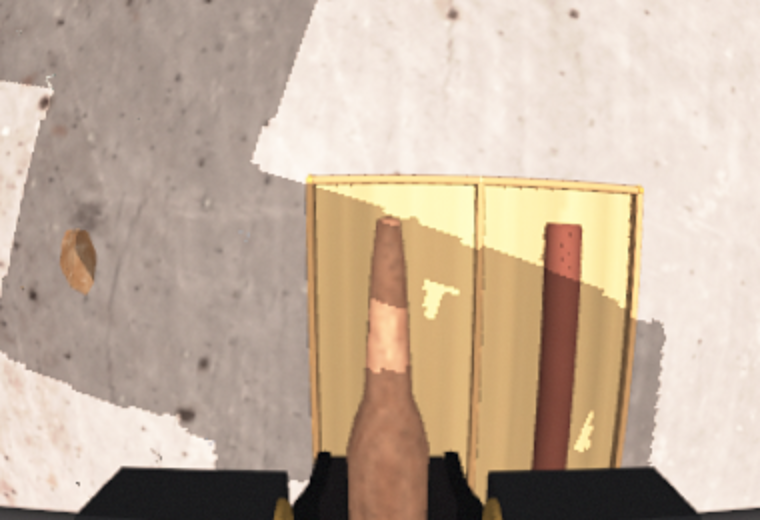

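The clamp is held tip outwards over the near compartment, and stick B lies straight in the far one. I'll work out the last offset from the corner at (308,177) and the divider at (480,178).

```bash
python3 - <<'E'
from h import *
st=bot.read_state(); f=lambda x,y,z=.01:cast('wrist',[(120+x/2,y/2)],z,st)[0]
A,D,B=f(308,177),f(480,178),f(642,187);T=f(388,217,.080)
v=B-A;u=v/np.linalg.norm(v);w=np.array([-u[1],u[0]]);c=(A+B)/2-.073*w;a=np.degrees(np.arctan2(v[1],v[0]));M=np.array([u,w]).T
print(np.linalg.norm(v),a,c,'tip',(T-c)@M,'tcp',(np.array(st['position'])[:2]-c)@M,'div',(D-c)@M)
go(*(c-.0315*u-.018*w),.0115,17.8)
E
```

```text
0.1270498870605063 17.86230102572301 [0.6086 0.12  ] tip [-0.0342  0.0579] tcp [-0.0343 -0.0177] div [-0.0005  0.0726]
shift [-0.3  3.  65.9] turn -0.1 jaw now 17.7 t 25.8667
```

```bash
python3 -m jog '[[[0,2.8,0],[0,0,0],0.85],[[0,2.8,15],[0,0,0],0.85],[[0,2.8,40],[0,0,0],0.85],[[0,2.8,55],[0,0,0],0.85],[[0,2.8,62],[0,0,0],0.85],[[0,2.8,65],[0,0,0],0.85],[[0,2.8,65],[0,0,0],0.85],[[0,2.8,65],[0,0,0],0.85],[[0,2.8,65],[0,0,0],0.85],[[0,2.8,65],[0,0,0],0.85]]'
```

```text
time_s: 26.7
position: [0.5867, 0.0945, 0.0141]
tcp_rot: [[-0.306, 0.952, 0.002], [0.952, 0.306, -0.0], [-0.001, 0.002, -1.0]]
force: [-0.6, -0.7, -1.2]
opening: 0.249
```

```bash
python3 -m jog '[[[0,-2,1],[0,0,0],0.85],[[0,-2,2.5],[0,0,0],0.85],[[0,-2,2.5],[0,0,0],0.85],[[0,-2,2.5],[0,0,0],0.85]]'
```

```text
time_s: 27.03
position: [0.584, 0.0939, 0.0112]
tcp_rot: [[-0.306, 0.952, 0.0], [0.952, 0.306, -0.0], [-0.0, 0.0, -1.0]]
force: [-1.3, -0.4, 5.2]
opening: 0.251
```

Contact of about 5 N: it is on the floor. I'll release and back off.

```bash
python3 -m jog '[[[0,0,0],[0,0,0],0.65],[[0,0,0],[0,0,0],0.65],[[0,0,0],[0,0,0],0.6],[[0,0,-8],[0,0,0],0.6],[[0,0,-30],[0,0,0],0.6],[[0,0,-70],[0,0,0],0.6],[[0,0,-110],[0,0,0],0.6],[[0,0,-150],[0,0,0],0.6],[[-10,-20,-180],[0,0,0],0.6],[[-40,-60,-200],[0,0,0],0.6],[[-60,-100,-200],[0,0,0],0.6],[[-90,-130,-200],[0,0,0],0.6]]'
python3 -m jog '[[[-60,-35,0],[0,0,0],0.6],[[-110,-60,0],[0,0,0],0.6],[[-110,-60,0],[0,0,0],0.6],[[-110,-60,0],[0,0,0],0.6],[[-110,-60,0],[0,0,0],0.6],[[-110,-60,0],[0,0,0],0.6]]'
python3 - <<'E'
from h import *
st,a=look('w12'); b=vision.capture('top')[130:230,180:440]; s=vision.capture('scene')[130:230,200:460]
cv2.imwrite('pics/end.png',np.vstack([cv2.resize(a,(600,375))[:,:,::-1], cv2.resize(np.hstack([b,s]),(600,115*1))[:,:,::-1]]))
E
```

```text
time_s: 28.03
position: [0.4942, -0.019, 0.2123]
tcp_rot: [[-0.308, 0.951, 0.003], [0.951, 0.308, -0.001], [-0.001, 0.002, -1.0]]
force: [1.0, -0.9, -0.4]
opening: 0.4
time_s: 28.53
position: [0.4716, -0.1418, 0.2103]
tcp_rot: [[-0.305, 0.953, -0.0], [0.953, 0.305, 0.001], [0.001, -0.0, -1.0]]
force: [-0.4, 0.3, 0.7]
opening: 0.401
```

View pics/end.png

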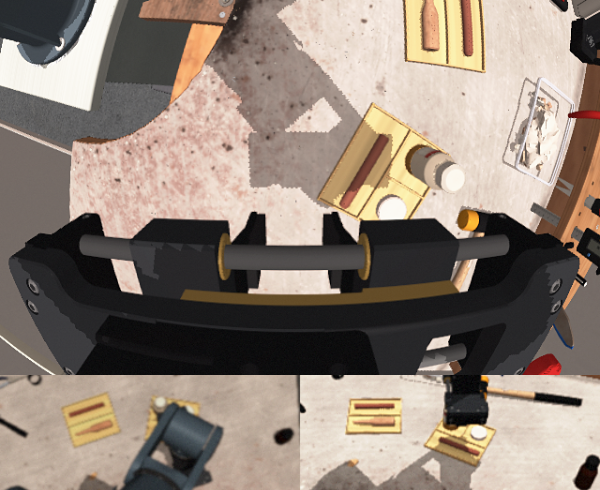

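The final view shows stick A, the upright bottle and the flat tablet in tray_three, at (365,170), (435,170) and (390,207). The clamp and stick B are in tray_two, at (430,25) and (467,27). The arm is clear of everything.

```bash
python3 -c "
from rig import bot
print(bot.hand_in(), bot.read_state()['time_s'])"
```

```text
the job is handed in; nothing more can be done
the job is handed in; nothing more can be done
```

I made up both kits and handed the job in after about 29 s of robot time; no verdict was reported.

- **Soldering kit (tray_three):** the flux bottle stands upright in the left square, the borax tablet lies flat in the right square, and one sanding stick lies lengthwise in the long compartment.
- **Ring-finishing kit (tray_two):** the other sanding stick is in the far compartment and the ring clamp in the near one, both lengthwise.

**Last checks:** the final wrist picture shows all five things inside their compartments, with the gripper open and clear of everything. I did not move towards or touch the brown bottle or the raw stone. The stone was last seen in its place just before the clamp was set down, and the final pictures do not show it clearly.

**What disagreed or needed mending:**
- The wrist and top cameras differed by about 4 mm. I used the wrist's values for all placings except the bottle's, where I averaged the two and corrected from a close look.
- I first gripped the tablet too low to clear the tray wall, so I regripped it 3.5 mm higher.
- The largest force I read between moves was about 5 N, when the clamp touched the tray floor.

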